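# Snap the right plug into the frame tube and keep it pressed

### The job

Of the three tube plugs on the welding table, take the one whose flange is as wide as the upright tube in the clamp, lift it over and press it straight down into the tube, past the stiff spot where it snaps, until its flange sits flush on the rim all round. Do not let go: finish with the gripper still holding the plug and pressing it down firmly (a push of about 15 N is right). Leave the other plugs, the wrench, the brush and the can where they are.

Things in the scene. Friction and masses are not known exactly. Their poses are not given: they have to be found in the camera images.
- tube: a steel tube standing upright and fixed, held at its foot in a grey clamp block (84 x 106 mm, 44 mm high) on the table; the tube's outside diameter is 48 mm, its open bore 40 mm, its rim 90 mm above the table. Origin: tube axis at table height, z up
- mouth (a point): centre of the tube's open upper end, at the height of the rim (90 mm above the table), z up
- plug_a: an aluminium plug standing upright. From below: spigot 24 mm long with tapered foot, 28 mm in diameter at its widest; round flange 38 mm in diameter, 6 mm thick (underside 24 mm, top 30 mm above the origin); round knob 24 mm in diameter, 26 mm tall, the same on all three plugs (top 56 mm above the origin). About 90 g. Origin: centre of the foot's underside, z up
- plug_b: an aluminium plug standing upright. From below: spigot 24 mm long with tapered foot, 37.8 mm in diameter at its widest; round flange 48 mm in diameter, 6 mm thick (underside 24 mm, top 30 mm above the origin); round knob 24 mm in diameter, 26 mm tall, the same on all three plugs (top 56 mm above the origin). About 140 g. Origin: centre of the foot's underside, z up
- plug_c: an aluminium plug standing upright. From below: spigot 24 mm long with tapered foot, 48 mm in diameter at its widest; round flange 58 mm in diameter, 6 mm thick (underside 24 mm, top 30 mm above the origin); round knob 24 mm in diameter, 26 mm tall, the same on all three plugs (top 56 mm above the origin). About 200 g. Origin: centre of the foot's underside, z up
- wrench: a steel wrench lying on the table, a bystander. Its origin is on the underside of the tool
- brush: a hand brush lying on the table, a bystander. Its origin is on the underside of the tool
- can: a plain metal can, 64 mm in diameter and 120 mm tall, a bystander. Origin: centre of its underside
- tube_rim: the tube's top 20 mm; origin on its axis 70 mm above the table. 10 mm below the rim four sprung balls stand into the bore, leaving a free circle 33 mm wide. A 37.8 mm spigot must be forced past them: the push rises to 8 to 15 N between 11 and 7 mm above home, then suddenly drops as they snap over its widest part and draw it in; the flange stops rigidly on the rim

How it is judged:
By the outcome, as a careful person would: the job done as asked, in the order asked, and still so for the second after the job is handed in, while the arm keeps its last pose, push and grip.
It also fails if it takes over 42 s, if anything falls off the work surface, if the arm or the gripper's body presses on something with over 40 N, if the wrist force passes 120 N, or if a joint passes its speed limit or range.

### The arm

A 6-joint arm with a two-finger parallel gripper is mounted at the origin on the work surface. World frame = base frame: x ahead of the robot, y to its left, z up, the work surface at z = 0. Lengths are in m, angles in rad, forces in N, time in s.
With the tool pointing down it reaches from about 0.275 to 0.75 m from the base axis. Payload 10.2 kg.
Tool frame: the origin (TCP) lies between the finger pads; the fingertips stand 14 mm ahead of it and the grasp point (between the pads) lies 5 mm behind it; z points along the fingers, y is the line along which they close (so a half turn about z gives the same grasp; the last joint's range is limited). The gripper opens to 85 mm and grips with 20 to 120 N. Pads are 22 mm wide; open, the fingers measure 114 mm over their backs; the gripper's body (76 mm by 85 mm) begins 54 mm behind the grasp point. The pads swing forward as they close: fully open they stand 13 mm farther back than shut.
Start: joints at [-1.339, 0.313, 1.498, -0, 1.331, -0.223], TCP at [0.231, -0.472, 0.245] pointing down, gripper open.
Joint ranges: [-2.94, 2.94], [-0.97, 2.17], [0.19, 2.56], [-1.23, 4.37], [0.02, 3.11], [-2.88, 2.88]. Speed limits (rad/s): [2.39, 2.39, 3.01, 3.14, 3.14, 3.14].

### API

Orientations are given as a rotation vector (axis times angle).
In Python, from rig import bot gives the robot as it stands.
- The arm moves only by the tool nudge_tcp, called after "Call:" by a JSON object that holds its "method" and its "body", one argument or row to a line. Schema: {"type":"object","properties":{"plan":{"type":"array","items":{"type":"array","items":{"type":"array","items":{"type":"number"},"minItems":5,"maxItems":5},"minItems":1,"maxItems":12},"minItems":1,"maxItems":1},"squeeze":{"type":"number"},"only":{"type":"string"},"quiet":{"type":"boolean"},"lines":{"type":"string"}},"required":["plan"],"additionalProperties":false}. plan is a list that holds a single list of rows (three levels of brackets), with 1 to 12 rows, each of 5 numbers: the opening from 0.0 (shut) to 1.0 (fully open), then dx, dy, dz in a scale on which 1.0 is 1000 mm, then a turn about the tool's z in normalised numbers (1 is 2 rad); each row is the pose to reach, as a shift and turn from the pose commanded when the call began, along the tool's axes at that moment; what a row does not reach only later rows make up. A row lasts 1/8 s, in which the tool goes at most 0.0625 m and 0.188 rad, less where a joint would pass 70% of its speed; a pose out of reach is approached as far as the arm can. The fingers move at their own pace and stop on an object; squeeze is the grip in N (left out, the last holds). Time passes only in rows, so rows that do not move let the fingers close. The tool returns the time, the measured TCP pose, the force, the opening and the grip force at its end. only (a regular expression) keeps the lines of the reply that match it, lines (a string "A,B") keeps lines A to B, and quiet returns only ok. A shift or turn number past 1, either way, is cut back to 1. Input that does not fit is refused with a message, and nothing moves.
- bot.sense(): the state, without advancing time (a new reading comes with each control period).
- bot.snapshot(name): name is "scene" or "top" or "wrist"; returns the picture (480x640x3 uint8, red, green, blue); there is no depth.
- bot.camera_info(name): a dict with "fx", "fy", "cx", "cy" (pixels), "dist" ([k1, k2, p1, p2, k3] as OpenCV has them; the pictures are not rectified), "R" (3x3) and "t" (3): a world point X has camera coordinates R X + t. Camera axes: x right, y down, z forward; pixel columns grow to the right and rows downward; lengths in m; the calibration is good to about 2 mm. A picture is of the moment at which its call begins: read the wrist's pose just before it. camera_info takes no time and is no camera call; for the wrist camera it gives the pose at the moment of the call.
- bot.sign_off(): hands the job in; it is judged then, once.
The state is a dict: "clock": time; "qpos": joint angles; "joint_vel": joint speeds; "joint_efforts": joint torques, N m; "ee_pos": TCP position; "tcp_rot": TCP orientation; "ft_force": force on the tool from outside, world axes, zero at the start; "ft_torque": the same for the moment, N m; "grip_width": opening from 0.0 (shut) to 1.0 (fully open); "finger_force": force on a finger pad.
Only numpy, scipy, OpenCV 4.12 (cv2) and the standard library are available. Lean on these libraries where they do the work, as an engineer would, in place of code of your own. Each camera call takes 0.05 s, during which the arm holds its last target. There are 200 camera calls.

## Working session

There is one attempt and no reset: what is moved stays moved. The work goes in short steps, Python scripts to look and compute and a tool call to move; the robot and the scene stay as the last step left them, time stands still between calls to the robot, and variables do not carry over. Pictures are saved under pics/ and viewed, at most 10 in all, crops included, and the job is handed in when it is done.

```bash
ls; mkdir -p pics; python3 - <<'E'
from rig import bot
import cv2
s=bot.sense();print(s)
for n in("top","scene"):
    im=bot.snapshot(n);cv2.imwrite(f"pics/{n}0.png",im[:,:,::-1])
    c=bot.camera_info(n);print(n,c)
E
```

```text
pics
rig.py
{'clock': 0.0, 'qpos': array([-1.33938498e+00,  3.13467796e-01,  1.49846898e+00,  2.66879515e-05,
        1.33097133e+00, -2.23400369e-01]), 'joint_vel': array([ 1.14891431e-03,  8.77946519e-05, -1.96266666e-03,  6.83658954e-04,
        8.23627356e-05,  3.35049763e-04]), 'joint_efforts': array([-1.10168821e-03, -4.12266362e+01, -2.59741473e+01, -2.58956770e-04,
        4.12331792e-03,  9.35388726e-06]), 'ee_pos': array([ 0.23056665, -0.47139148,  0.24471394]), 'tcp_rot': array([-3.05943143e+00, -7.07968669e-01, -3.24245218e-05]), 'ft_force': array([-0.8613239 , -0.0051921 , -0.60690803]), 'ft_torque': array([0.01638749, 0.0160911 , 0.00661257]), 'finger_force': 0.0, 'grip_width': 0.997719214208609}
top {'fx': 438.1404801421444, 'fy': 438.1404801421444, 'cx': 312.00875626878894, 'cy': 237.85434602196145, 'dist': array([0.02387702, 0.        , 0.        , 0.        , 0.        ]), 'R': array([[-0.01620183, -0.99983807,  0.00783217],
       [-0.98996746,  0.01494125, -0.14050334],
       [ 0.14036356, -0.01003001, -0.99004923]]), 't': array([-0.05066291,  0.60388726,  0.80199809])}
scene {'fx': 515.7954629540071, 'fy': 515.7954629540071, 'cx': 319.8427680236165, 'cy': 232.3190329825018, 'dist': array([-0.10397306,  0.        ,  0.        ,  0.        ,  0.        ]), 'R': array([[ 0.88909899,  0.45768484, -0.00525136],
       [ 0.3602214 , -0.70675262, -0.60888528],
       [-0.28238897,  0.53946763, -0.79324091]]), 't': array([-0.51900919, -0.17929317,  1.29208816])}
```

View pics/top0.png

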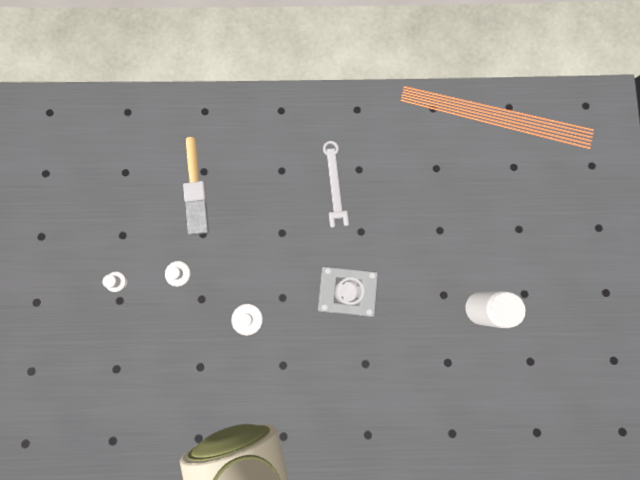

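View pics/scene0.png

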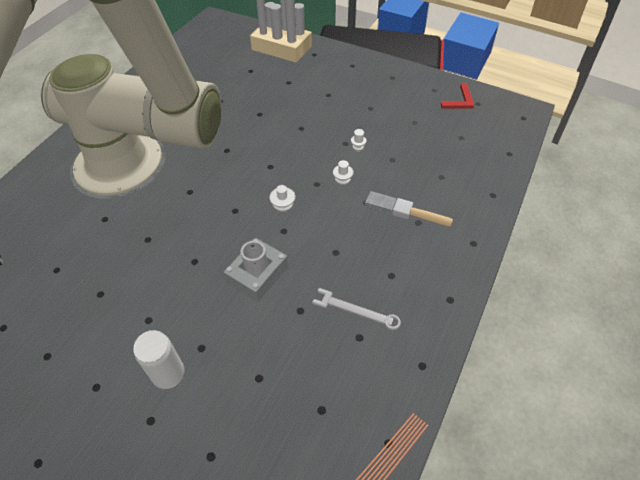

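Top view: three white plugs at about (115,282), (177,273) and (247,320), tube in its clamp at (348,291), can at (495,310), wrench at (336,185), brush at (196,190). The scene view shows the same layout, with the plugs at (358,139), (343,172) and (282,198) and the tube rim at (253,250). Next I measure the flange widths and positions.

```bash
cat > h.py <<'E'
import cv2,numpy as np
def cast(px,c,z):
    K=np.array([[c["fx"],0,c["cx"]],[0,c["fy"],c["cy"]],[0,0,1]])
    n=cv2.undistortPoints(np.float64(px).reshape(-1,1,2),K,np.float64(c["dist"])).reshape(-1,2)
    d=np.c_[n,np.ones(len(n))]@c["R"]; o=-c["R"].T@c["t"]
    return (o+d*((z-o[2])/d[:,2])[:,None])[:,:2]
def proj(X,c):
    K=np.array([[c["fx"],0,c["cx"]],[0,c["fy"],c["cy"]],[0,0,1]])
    return cv2.projectPoints(np.float64(X).reshape(-1,1,3),cv2.Rodrigues(c["R"])[0],c["t"],K,np.float64(c["dist"]))[0].reshape(-1,2)
E
python3 - <<'E'
from rig import bot
from h import *
for n,boxes in (("top",[(98,265,35,35),(158,255,40,40),(225,298,45,45)]),("scene",[(345,125,30,30),(328,155,30,35),(265,180,35,35)])):
    im=cv2.imread(f"pics/{n}0.png");c=bot.camera_info(n)
    g=cv2.cvtColor(im,cv2.COLOR_BGR2GRAY)
    for x,y,w,h in boxes:
        m=(g[y:y+h,x:x+w]>150).astype(np.uint8)
        ct=max(cv2.findContours(m,0,1)[0],key=cv2.contourArea).reshape(-1,2)+[x,y]
        p=cast(ct,c,.029).astype(np.float32)
        (cc,r)=cv2.minEnclosingCircle(p)
        print(n,cv2.boundingRect(ct),"encl",np.round(cc,4),"d",round(2000*r,1),"ell",np.round(cv2.fitEllipse(p)[0],4),np.round(cv2.fitEllipse(p)[1],4))
def up(im,x,y,w,h,k): return cv2.resize(im[y:y+h,x:x+w],None,fx=k,fy=k,interpolation=cv2.INTER_CUBIC)
t=cv2.imread("pics/top0.png");s=cv2.imread("pics/scene0.png")
a=up(t,95,250,160,100,5)[:300] if 0 else up(t,95,245,160,95,4)
b=np.hstack([up(t,310,260,80,60,4),up(s,215,225,80,60,4)])
cv2.imwrite("pics/crop1.png",np.vstack([a[:340],b[:240]]) if 0 else np.vstack([a[:340,:640],b[:240,:640]]))
E
```

```text
top (102, 271, 25, 22) encl [0.5253 0.3205] d 47.8 ell [0.5266 0.3202] [0.0382 0.0453]
top (164, 261, 27, 26) encl [0.5401 0.2013] d 50.9 ell [0.5397 0.2013] [0.0487 0.049 ]
top (231, 304, 32, 32) encl [0.4498 0.067 ] d 61.5 ell [0.4503 0.0671] [0.0587 0.0596]
scene (351, 136, 16, 14) encl [0.5306 0.3111] d 51.3 ell [0.5307 0.3134] [0.0343 0.0542]
scene (333, 160, 21, 24) encl [0.5405 0.2024] d 76.8 ell [0.5415 0.2011] [0.0441 0.0735]
scene (269, 185, 26, 26) encl [0.4519 0.065 ] d 77.7 ell [0.4531 0.0654] [0.0549 0.0744]
```

View pics/crop1.png

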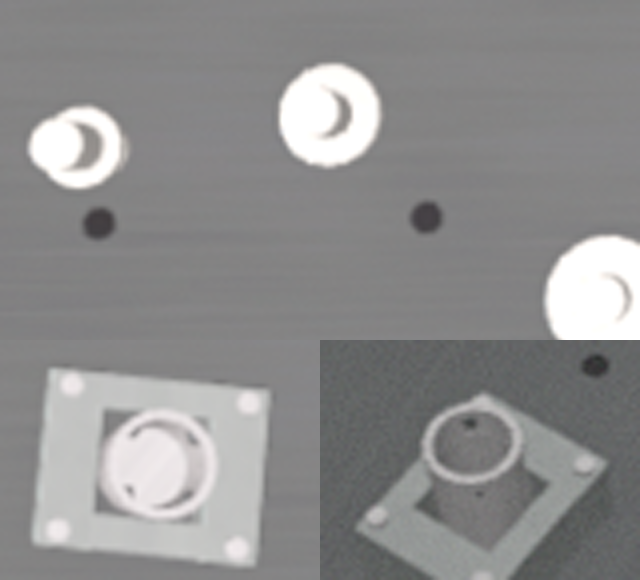

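```bash
cat >> h.py <<'E'
from scipy.spatial.transform import Rotation as Ro
def shift(s,target): return np.round(Ro.from_rotvec(s["tcp_rot"]).as_matrix().T@(np.array(target)-s["ee_pos"]),4)
E
python3 - <<'E'
from rig import bot
from h import *
print("tube top",cast([[349.5,290.8]],bot.camera_info("top"),.09),"scene",cast([[252.4,250.4]],bot.camera_info("scene"),.09))
s=bot.sense();print(Ro.from_rotvec(s["tcp_rot"]).as_matrix().round(3))
print(shift(s,[.540,.2013,.20]))
c=bot.camera_info("wrist");R=Ro.from_rotvec(s["tcp_rot"]).as_matrix()
print("cam in tool",R.T@(-c["R"].T@c["t"]-s["ee_pos"]),(c["R"]@R).round(3))
E
```

```text
tube top [[ 0.49966036 -0.12514893]] scene [[ 0.50037287 -0.12644086]]
[[ 0.898  0.439 -0.   ]
 [ 0.439 -0.898  0.001]
 [ 0.    -0.001 -1.   ]]
[ 0.5735 -0.4684  0.0455]
cam in tool [ 0.06522166  0.00130803 -0.12924381] [[ 0.001  1.    -0.   ]
 [-0.965  0.001 -0.263]
 [-0.263  0.     0.965]]
```

Call:
{"method": "nudge_tcp", "body": {
  "plan": [
    [[0.6,0.5735,-0.4684,0.0455,0],[0.6,0.5735,-0.4684,0.0455,0],[0.6,0.5735,-0.4684,0.0455,0],[0.6,0.5735,-0.4684,0.0455,0],[0.6,0.5735,-0.4684,0.0455,0],[0.6,0.5735,-0.4684,0.0455,0],[0.6,0.5735,-0.4684,0.0455,0],[0.6,0.5735,-0.4684,0.0455,0],[0.6,0.5735,-0.4684,0.0455,0],[0.6,0.5735,-0.4684,0.0455,0],[0.6,0.5735,-0.4684,0.0455,0],[0.6,0.5735,-0.4684,0.0455,0]]
  ],
  "squeeze": 60
}}

```text
clock: 1.6
ee_pos: [0.5404, 0.2033, 0.1992]
tcp_rot: [-3.06, -0.709, 0.001]
ft_force: [0.7, -0.8, 0.5]
grip_width: 0.601
finger_force: 0.0
```

```bash
python3 - <<'E'
from rig import bot
from h import *
bot.snapshot("top")
s=bot.sense();c=bot.camera_info("wrist");im=bot.snapshot("wrist")[:,:,::-1].copy()
print(s["ee_pos"],s["qpos"].round(2))
x=proj([[.54,.2013,.056],[.54,.2013,.03]],c);print(x)
for p in x: cv2.drawMarker(im,tuple(int(v) for v in p),(0,0,255),0,8)
cv2.imwrite("pics/w1.png",im)
E
```

```text
[0.54136989 0.20775802 0.19832825] [0.16 0.47 1.4  0.   1.28 1.28]
[[326.08944203 233.33490454]
 [325.72618393 226.03278505]]
```

View pics/w1.png

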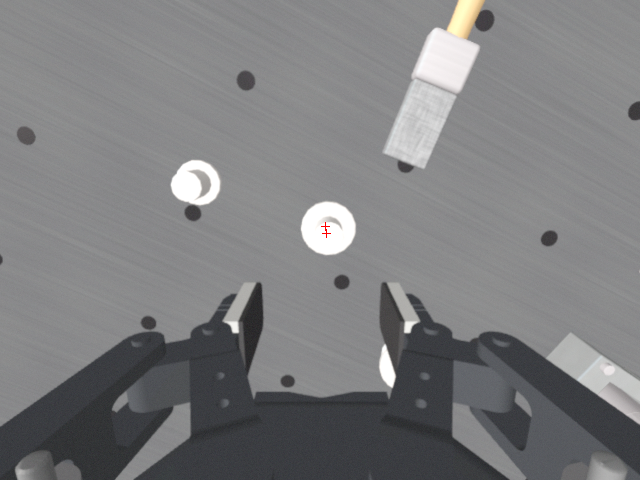

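Wrist view: plug_b's flange is a ring at about (328,228), midway between the open fingers. plug_a is at (195,183) and plug_c is partly hidden at (388,365); there is room for the fingers. I refine the centre and work out the descent.

```bash
python3 - <<'E'
from rig import bot
from h import *
bot.snapshot("top")
c=bot.camera_info("wrist");s=bot.sense();im=bot.snapshot("wrist")[:,:,::-1].copy()
g=cv2.cvtColor(im,cv2.COLOR_BGR2GRAY)
m=(g[185:275,285:375]>150).astype(np.uint8)
ct=max(cv2.findContours(m,0,1)[0],key=cv2.contourArea).reshape(-1,2)+[285,185]
p=cast(ct,c,.03).astype(np.float32);e=cv2.fitEllipse(p)
print(s["ee_pos"],e,cv2.minEnclosingCircle(p),s["joint_vel"].round(3),s["ft_force"])
for z in(.09,.046): print(shift(s,[*e[0],z]))
E
```

```text
[0.53990961 0.20286349 0.19859661] ((0.539060115814209, 0.19870546460151672), (0.04861631244421005, 0.04901166260242462), 140.2874298095703) ((0.5390493273735046, 0.1986817717552185), 0.025031747296452522) [-0.054 -0.043  0.044 -0.008 -0.002 -0.017] [0.20294277 0.86229854 0.50476014]
[-0.0024  0.0034  0.1086]
[-0.0024  0.0034  0.1526]
```

Call:
{"method": "nudge_tcp", "body": {
  "plan": [
    [[0.6,-0.001,0.001,0.06,0],[0.6,-0.001,0.001,0.11,0],[0.6,-0.001,0.001,0.11,0],[0.6,-0.001,0.001,0.11,0],[0.6,-0.001,0.001,0.11,0]]
  ]
}}

```text
clock: 2.42
ee_pos: [0.5407, 0.1997, 0.0922]
tcp_rot: [3.061, 0.708, 0.006]
ft_force: [-0.1, -0.0, 0.1]
grip_width: 0.601
finger_force: 0.0
```

```bash
python3 - <<'E'
from rig import bot
from h import *
c=bot.camera_info("wrist");s=bot.sense();im=bot.snapshot("wrist")[:,:,::-1].copy()
print(s["ee_pos"],s["joint_vel"].round(3))
x=proj([[.5397,.2003,.056],[.5397,.2003,.03]],c);print(x)
for p in x: cv2.drawMarker(im,tuple(int(v) for v in p),(0,0,255),0,8)
cv2.imwrite("pics/w2.png",im)
E
```

```text
[0.54071477 0.19967263 0.09222702] [ 0.002  0.008  0.008 -0.001 -0.006  0.001]
[[316.22787936 278.4076399 ]
 [316.75991223 261.91767952]]
```

View pics/w2.png

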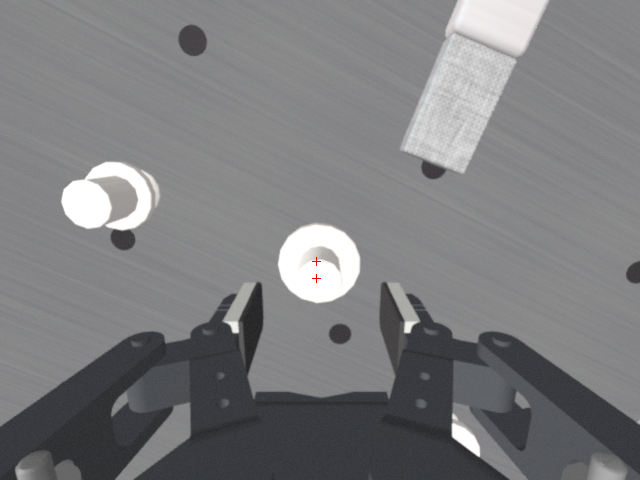

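Wrist view: plug_b's knob top is at (321,281) and its flange at (319,263), centred between the pads (left 261, right 380). I go down and close.

Call:
{"method": "nudge_tcp", "body": {
  "plan": [
    [[0.6,-0.001,0,0.03,0],[0.6,-0.001,0,0.046,0],[0.6,-0.001,0,0.046,0],[0.6,-0.001,0,0.046,0],[0.2,-0.001,0,0.046,0],[0,-0.001,0,0.046,0],[0,-0.001,0,0.046,0],[0,-0.001,0,0.046,0],[0,-0.001,0,0.046,0]]
  ],
  "squeeze": 80
}}

```text
clock: 3.6
ee_pos: [0.5391, 0.1994, 0.0447]
tcp_rot: [3.061, 0.708, 0.002]
ft_force: [-1.4, 0.3, 6.1]
grip_width: 0.253
finger_force: 78.2
```

Call:
{"method": "nudge_tcp", "body": {
  "plan": [
    [[0,0,0,-0.03,0],[0,0,0,-0.08,0],[0,0,0,-0.13,0],[0,0,0,-0.13,0],[0,0,0,-0.13,0],[0,0,0,-0.13,0]]
  ],
  "squeeze": 80
}}

```text
clock: 4.35
ee_pos: [0.5381, 0.1992, 0.1722]
tcp_rot: [-3.06, -0.708, 0.005]
ft_force: [0.7, -0.3, -2.1]
grip_width: 0.255
finger_force: 78.5
```

```bash
python3 - <<'E'
from rig import bot
from h import *
s=bot.sense();print(s["ft_force"])
print(shift(s,[.500,-.1258,s["ee_pos"][2]]))
E
```

```text
[ 0.71058905 -0.28442908 -2.13666276]
[-0.1769  0.2752  0.0003]
```

Call:
{"method": "nudge_tcp", "body": {
  "plan": [
    [[0,-0.03,0.035,0,0],[0,-0.07,0.08,0,0],[0,-0.105,0.125,0,0],[0,-0.14,0.17,0,0],[0,-0.18,0.21,0,0],[0,-0.215,0.25,0,0],[0,-0.237,0.275,0,0],[0,-0.237,0.275,0,0],[0,-0.237,0.275,0,0],[0,-0.237,0.275,0,0],[0,-0.237,0.275,0,0]]
  ],
  "squeeze": 80
}}

```text
clock: 5.72
ee_pos: [0.4467, -0.1512, 0.1737]
tcp_rot: [-3.06, -0.71, 0.0]
ft_force: [-0.7, 0.2, -1.4]
grip_width: 0.256
finger_force: 78.7
```

```bash
python3 - <<'E'
from rig import bot
from h import *
c=bot.camera_info("wrist");s=bot.sense();im=bot.snapshot("wrist")[:,:,::-1].copy()
print(s["ee_pos"],s["tcp_rot"],s["joint_vel"].round(3))
print("rim pred",proj([[.5,-.1258,.09]],c),"plug flange pred",proj([s["ee_pos"]+[0,0,-.016]],c))
cv2.imwrite("pics/w3.png",im)
E
```

```text
[ 0.44672983 -0.15115606  0.17369157] [-3.06004543e+00 -7.10047319e-01  2.95415884e-04] [-0.006 -0.    -0.001  0.002 -0.001 -0.003]
rim pred [[319.91012299 155.13900955]] plug flange pred [[317.94886127 293.50513087]]
```

View pics/w3.png

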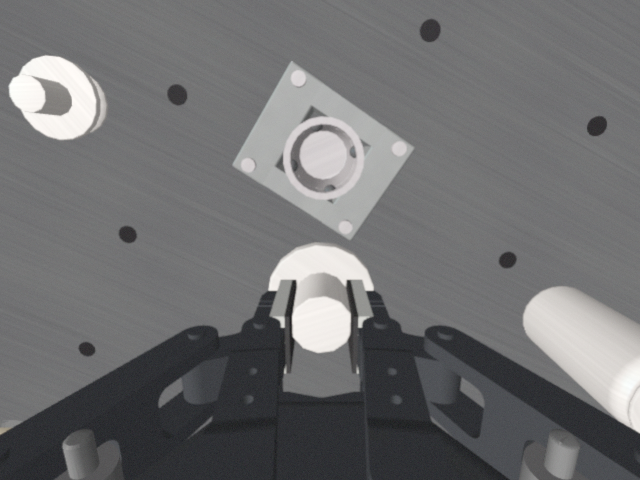

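Wrist view: the tube rim is a ring at about (324,158), 80 px wide. The held plug's flange spans u 269 to 374 with its top edge at v 242, and the knob is between the pads at (321,320). I take the plug-to-tube offset from this same picture.

```bash
python3 - <<'E'
from rig import bot
from h import *
from scipy.optimize import least_squares
im=cv2.imread("pics/w3.png");c=bot.camera_info("wrist");s=bot.sense()
g=cv2.cvtColor(im,cv2.COLOR_BGR2GRAY)
def fit(p,r=None):
    if r: return least_squares(lambda q:np.hypot(*(p-q).T)-r,p.mean(0),loss="soft_l1",f_scale=.0005)
    return least_squares(lambda q:np.hypot(*(p-q[:2]).T)-q[2],[*p.mean(0),.024],loss="soft_l1",f_scale=.0005)
def rays(c0,angs,r0,r1,sgn):   # strongest radial edge, sgn +1 bright->dark outward
    out=[];gb=cv2.GaussianBlur(g,(3,3),0).astype(np.float32)
    for a in np.radians(angs):
        rr=np.arange(r0,r1,.25);P=np.c_[c0[0]+rr*np.cos(a),c0[1]+rr*np.sin(a)].astype(np.float32)
        v=cv2.remap(gb,P[None,:,0],P[None,:,1],1)[0];d=-sgn*np.gradient(v)
        if d.max()>2: out.append(P[d.argmax()])
    return np.array(out)
zf=s["ee_pos"][2]-.0147
fl=rays((321.5,294),np.arange(195,346,5),44,60,1)
rim=rays((324,158),np.arange(0,360,6),36,46,1); rin=rays((324,158),np.arange(0,360,6),29,37,-1)
F=cast(fl,c,zf);f=fit(F);f2=fit(F,.024)
print(len(fl),"flange",f.x,f2.x,"rms",np.sqrt((f2.fun**2).mean()))
for nm,p in(("out",rim),("in",rin)):
    P=cast(p,c,.09);q=fit(P);print(nm,q.x,"rms",np.sqrt((q.fun**2).mean()))
    d=q.x[:2]-f2.x;R=Ro.from_rotvec(s["tcp_rot"]).as_matrix();print("tool shift",R.T@[*d,0])
print(R[:,2])
E
```

```text
31 flange [ 0.44707453 -0.15191904  0.02370126] [ 0.44672122 -0.15207504] rms 0.00040772071473212383
out [ 0.49883944 -0.12866075  0.02420622] rms 0.00017487666380964126
tool shift [ 5.71038191e-02  1.92130378e-03 -2.58218149e-06]
in [ 0.49887318 -0.12865145  0.01992135] rms 0.00020718264864815205
tool shift [ 5.71382010e-02  1.92780459e-03 -2.58456382e-06]
[-1.04101109e-04  1.21437938e-04 -9.99999987e-01]
```

Call:
{"method": "nudge_tcp", "body": {
  "plan": [
    [[0,0.004,0.001,0.015,0],[0,0.007,0.0015,0.03,0],[0,0.007,0.0015,0.03,0],[0,0.007,0.0015,0.03,0],[0,0.007,0.0015,0.03,0]]
  ],
  "squeeze": 80
}}

```text
clock: 6.4
ee_pos: [0.4537, -0.1503, 0.1441]
tcp_rot: [3.06, 0.708, 0.001]
ft_force: [-0.3, 0.5, -1.1]
grip_width: 0.253
finger_force: 78.7
```

```bash
cat > meas.py <<'E'
from rig import bot
from h import *
from scipy.optimize import least_squares
def fit(p,r): return least_squares(lambda q:np.hypot(*(p-q).T)-r,p.mean(0),loss="soft_l1",f_scale=.0005)
def rays(g,c0,angs,r0,r1,sgn):
    out=[];gb=cv2.GaussianBlur(g,(3,3),0).astype(np.float32)
    for a in np.radians(angs):
        rr=np.arange(r0,r1,.25);P=np.c_[c0[0]+rr*np.cos(a),c0[1]+rr*np.sin(a)].astype(np.float32)
        v=cv2.remap(gb,P[None,:,0],P[None,:,1],1)[0];d=-sgn*np.gradient(v)
        if d.max()>2: out.append(P[d.argmax()])
    return np.array(out)
E
python3 - <<'E'
from meas import *
c=bot.camera_info("wrist");s=bot.sense();im=bot.snapshot("wrist")[:,:,::-1].copy()
g=cv2.cvtColor(im,cv2.COLOR_BGR2GRAY);R=Ro.from_rotvec(s["tcp_rot"]).as_matrix()
print(s["ee_pos"],s["joint_vel"].round(3),R[:,2].round(4))
zf=s["ee_pos"][2]-.0147
fl=rays(g,(321.5,294),np.arange(195,346,5),44,60,1);F=fit(cast(fl,c,zf),.024)
c0=proj([[.4990,-.1285,.09]],c)[0];print("c0",c0)
rim=rays(g,c0,np.arange(150,391,5),41,56,1);Q=fit(cast(rim,c,.09),.024)
for p in np.r_[fl,rim]: cv2.circle(im,tuple(int(v) for v in p),1,(0,0,255),-1)
cv2.imwrite("pics/w4.png",im)
rms=lambda f:np.sqrt((f.fun**2).mean())
print(F.x,rms(F),Q.x,rms(Q),"shift",R.T@[*(Q.x-F.x),0])
E
```

```text
[ 0.45367365 -0.15026651  0.1441216 ] [-0.    -0.003  0.002 -0.001 -0.001 -0.002] [ 6.e-04 -4.e-04 -1.e+00]
c0 [319.00558366 174.05804655]
[ 0.45355778 -0.15112018] 0.00038736955396188915 [ 0.49898645 -0.12846992] 0.00018816459390503441 shift [ 5.07606316e-02 -3.95998734e-04  1.93320384e-05]
```

View pics/w4.png

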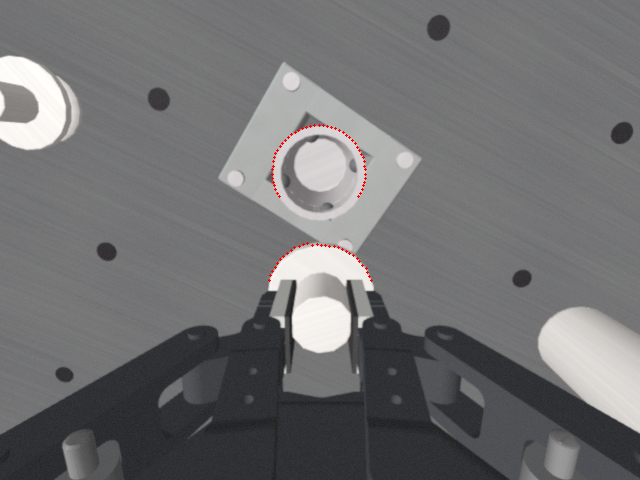

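Wrist view: both edge fits follow the outlines, with the rim at (319,173) and the flange arc's top at (320,243). The two views agree on a shift of about (51, -0.4) mm. I move over the mouth, then lower gently to TCP z of about 0.128.

Call:
{"method": "nudge_tcp", "body": {
  "plan": [
    [[0,0.025,0,0,0],[0,0.0512,-0.0004,0,0],[0,0.0512,-0.0004,0,0],[0,0.0512,-0.0004,0,0],[0,0.0512,-0.0004,0,0],[0,0.0512,-0.0004,0,0]]
  ],
  "squeeze": 100
}}

```text
clock: 7.2
ee_pos: [0.4991, -0.1276, 0.1439]
tcp_rot: [3.061, 0.707, 0.0]
ft_force: [0.8, -0.2, -1.3]
grip_width: 0.246
finger_force: 98.0
```

Call:
{"method": "nudge_tcp", "body": {
  "plan": [
    [[0,0,0,0.005,0],[0,0,0,0.01,0],[0,0,0,0.013,0],[0,0,0,0.016,0],[0,0,0,0.016,0],[0,0,0,0.016,0]]
  ]
}}

```text
clock: 7.95
ee_pos: [0.4994, -0.1273, 0.1279]
tcp_rot: [3.061, 0.708, 0.0]
ft_force: [1.0, 0.1, -1.1]
grip_width: 0.247
finger_force: 98.0
```

Call:
{"method": "nudge_tcp", "body": {
  "plan": [
    [[0,0,0,0.002,0],[0,0,0,0.004,0],[0,0,0,0.005,0],[0,0,0,0.005,0]]
  ],
  "squeeze": 120
}}

```text
clock: 8.45
ee_pos: [0.4993, -0.1273, 0.1227]
tcp_rot: [-3.061, -0.708, 0.0]
ft_force: [-1.1, -0.3, -1.0]
grip_width: 0.245
finger_force: 117.6
```

Call:
{"method": "nudge_tcp", "body": {
  "plan": [
    [[0,0,0,0.001,0],[0,0,0,0.002,0],[0,0,0,0.002,0]]
  ]
}}

```text
clock: 8.82
ee_pos: [0.4994, -0.1274, 0.1212]
tcp_rot: [3.06, 0.708, 0.0]
ft_force: [-1.3, 0.2, 4.2]
grip_width: 0.245
finger_force: 118.5
```

Call:
{"method": "nudge_tcp", "body": {
  "plan": [
    [[0,0,0,0.001,0],[0,0,0,0.002,0],[0,0,0,0.002,0]]
  ]
}}

```text
clock: 9.2
ee_pos: [0.4998, -0.1275, 0.1199]
tcp_rot: [3.059, 0.708, 0.002]
ft_force: [-2.6, -0.2, 10.4]
grip_width: 0.249
finger_force: 119.7
```

Call:
{"method": "nudge_tcp", "body": {
  "plan": [
    [[0,0,0,0.001,0],[0,0,0,0.002,0],[0,0,0,0.002,0]]
  ]
}}

```text
clock: 9.57
ee_pos: [0.4999, -0.1276, 0.1176]
tcp_rot: [3.059, 0.708, 0.002]
ft_force: [-0.7, -0.6, 5.4]
grip_width: 0.246
finger_force: 119.6
```

Call:
{"method": "nudge_tcp", "body": {
  "plan": [
    [[0,0,0,0.001,0],[0,0,0,0.002,0],[0,0,0,0.002,0]]
  ]
}}

```text
clock: 9.95
ee_pos: [0.4989, -0.127, 0.1136]
tcp_rot: [-3.059, -0.708, 0.002]
ft_force: [2.2, -1.4, -13.9]
grip_width: 0.24
finger_force: 117.9
```

Call:
{"method": "nudge_tcp", "body": {
  "plan": [
    [[0,0,0,0.001,0],[0,0,0,0.002,0],[0,0,0,0.002,0]]
  ]
}}

```text
clock: 10.32
ee_pos: [0.4991, -0.1273, 0.1127]
tcp_rot: [-3.061, -0.708, 0.001]
ft_force: [-0.9, -1.2, -8.5]
grip_width: 0.242
finger_force: 118.2
```

It snapped through: the pull is now downward. I continue to the rim stop.

Call:
{"method": "nudge_tcp", "body": {
  "plan": [
    [[0,0,0,0.001,0],[0,0,0,0.002,0],[0,0,0,0.002,0],[0,0,0,0.002,0]]
  ]
}}

```text
clock: 10.82
ee_pos: [0.4996, -0.1273, 0.111]
tcp_rot: [3.06, 0.708, 0.001]
ft_force: [-0.5, -0.3, -1.1]
grip_width: 0.241
finger_force: 118.5
```

Call:
{"method": "nudge_tcp", "body": {
  "plan": [
    [[0,0,0,0.0007,0],[0,0,0,0.0014,0],[0,0,0,0.0014,0],[0,0,0,0.0014,0]]
  ]
}}

```text
clock: 11.32
ee_pos: [0.4996, -0.1273, 0.1109]
tcp_rot: [3.06, 0.708, 0.002]
ft_force: [-5.9, 2.6, 13.9]
grip_width: 0.246
finger_force: 121.2
```

Call:
{"method": "nudge_tcp", "body": {
  "plan": [
    [[0,0,0,0,0],[0,0,0,0,0],[0,0,0,0,0]]
  ]
}}

```text
clock: 11.7
ee_pos: [0.4996, -0.1273, 0.1109]
tcp_rot: [3.06, 0.708, 0.002]
ft_force: [-5.5, 2.5, 12.5]
grip_width: 0.245
finger_force: 121.2
```

```bash
python3 - <<'E'
from rig import bot
from h import *
up=lambda im,x,y,w,h,k: cv2.resize(im[y:y+h,x:x+w,::-1],None,fx=k,fy=k,interpolation=cv2.INTER_CUBIC)
a=bot.snapshot("scene");w=bot.snapshot("wrist")
cv2.imwrite("pics/end.png",np.hstack([up(a,205,195,100,100,4),up(w,220,210,200,200,2)]))
cv2.imwrite("pics/endscene.png",a[:,:,::-1])
s=bot.sense();print(s["ft_force"],s["ft_torque"],s["ee_pos"],s["finger_force"])
E
```

```text
[-6.10276216  2.58382874 13.14085891] [0.32736144 0.82825203 0.00116016] [ 0.49961651 -0.12728798  0.11083637] 121.23305797576904
```

View pics/end.png

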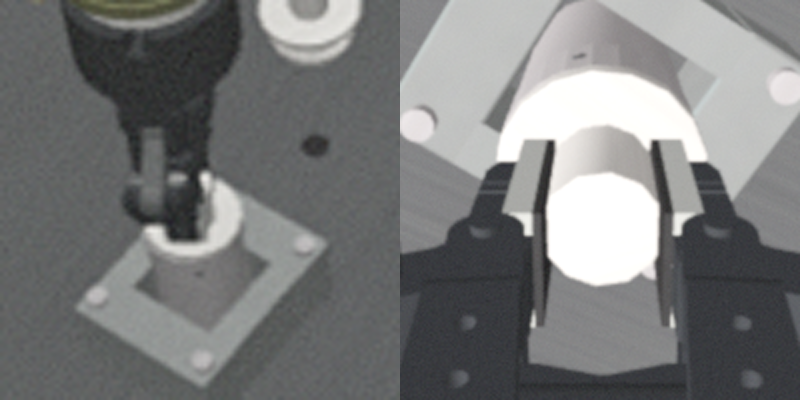

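View pics/endscene.png

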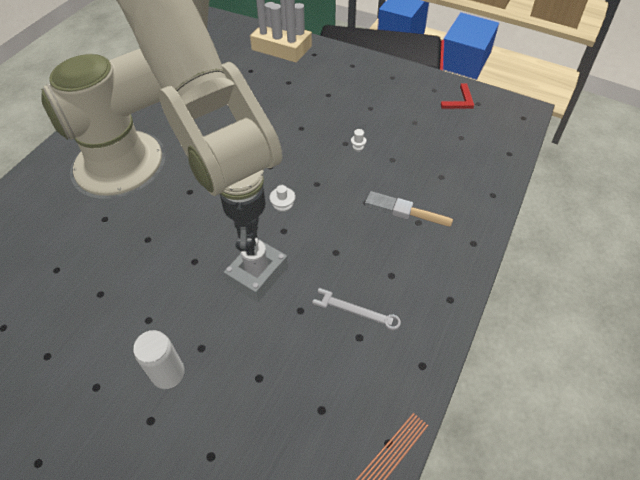

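The close-up shows the flange seated on the rim with the pads still on the knob. In the full scene, plug_a (358,139), plug_c (282,198), the wrench, the brush and the can are where they were. I ease off the small side load and trim the push.

Call:
{"method": "nudge_tcp", "body": {
  "plan": [
    [[0,-0.0002,-0.0002,0.0001,0],[0,-0.0004,-0.0005,0.0002,0],[0,-0.0004,-0.0005,0.0002,0],[0,-0.0004,-0.0005,0.0002,0]]
  ]
}}

```text
clock: 12.3
ee_pos: [0.4996, -0.1273, 0.1108]
tcp_rot: [3.059, 0.708, 0.004]
ft_force: [-2.4, 1.5, 11.9]
grip_width: 0.247
finger_force: 121.1
```

```bash
python3 -c "
from rig import bot
s=bot.sense();print(s['ft_force'],s['ft_torque'])"
```

```text
[-2.41735694  1.53561128 11.9223377 ] [0.12136699 0.35374941 0.01075403]
```

Call:
{"method": "nudge_tcp", "body": {
  "plan": [
    [[0,-0.0001,-0.0001,0.0003,0],[0,-0.0001,-0.0001,0.0003,0],[0,-0.0001,-0.0001,0.0003,0],[0,-0.0001,-0.0001,0.0003,0]]
  ]
}}

```text
clock: 12.8
ee_pos: [0.4996, -0.1273, 0.1108]
tcp_rot: [3.058, 0.708, 0.004]
ft_force: [-3.6, 2.7, 14.0]
grip_width: 0.239
finger_force: 121.2
```

Call:
{"method": "nudge_tcp", "body": {
  "plan": [
    [[0,0,0,0,0],[0,0,0,0,0],[0,0,0,0,0],[0,0,0,0,0]]
  ]
}}

```text
clock: 13.3
ee_pos: [0.4995, -0.1273, 0.1108]
tcp_rot: [3.059, 0.708, 0.004]
ft_force: [-3.3, 2.0, 13.6]
grip_width: 0.244
finger_force: 121.2
```

The push is steady at about 15 N (13.6 N read, plus the plug's weight), so I hand in.

```bash
python3 -c "
from rig import bot
print(bot.sign_off())"
```

```text
the job is handed in; nothing more can be done
None
```

I pressed plug_b (the 48 mm flange) into the tube; it snapped past the balls and looks flush on the rim, and I handed in at 13.3 s with the gripper still holding it and pushing down at about 15 N; the other items look unmoved.

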